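# Decontaminate the electrode bobbins

### The job

First slide the thumb latch of the UV chamber aside so that its cover springs open. Then slide every wound electrode bobbin up off the drying stand's spindles into the purple tray while the tray stands on the bench, and carry the tray level, with the bobbins in it, into the chamber, setting it down flat in the middle of the floor. Press the cover shut until the latch catches, press the start button fully down and let it come back up; leave everything else on the bench where it is.

Things in the scene. Friction and masses are not known exactly. Their poses are not given: they have to be found in the camera images.
- uvbox: UV decontamination chamber, fixed: white open-topped box 190 (x) x 230 (y) x 92 mm high with a hinged cover. Origin: centre of the box's underside, on the bench; z up, -x is its front, facing the robot. In front of the box a grey ledge, 180 mm wide, 60 mm deep, top 75 mm above the bench, carries the thumb latch (-y half) and the start button (+y half).
- uvbox_in (a point): centre of the chamber's inner floor, 12 mm above the bench, where the tray goes, its axes along the chamber's; inside 170 (x) x 210 (y) mm, 80 mm deep
- cover (a joint): the cover's angle, rad: 0 shut, 1.5 fully open, nearly upright; the front edge swings up about a hinge along y at the back of the box. A light spring opens it and holds it open (1 to 2 N at the front edge moves it); only the latch keeps it shut. In rising it may come to rest against a gripper still above its front edge, and goes on when that leaves.
- cover_hinge (a point): on the hinge line at mid width, at the cover's underside: x = 95, z = 93 mm in the chamber frame; turns with the cover (chamber axes when shut). In its axes the cover is a panel x 0 to -190, y -115 to 115, z 0 to 8 mm (8 = outer face), white frame with amber window; a steel tab 30 mm wide juts 15 mm farther from the middle of the front edge.
- cover_edge (a point): middle of the cover's free (front) edge on its outer face, 190 mm from the hinge; the open cover can be drawn forward from behind near this edge, then pressed down here till it shuts
- latch (a joint): travel of the thumb latch, m: 0 home (its steel tongue holds the cover's tab), to 0.016, slid towards the chamber's -y; past 0.009 the cover is free. A spring of 1.5 to 3 N returns it when let go. The tongue is bevelled on top: the cover, pressed down with some newtons at its edge, pushes it aside and it snaps back over the tab by itself.
- latch_thumb (a point): the latch's thumb piece, upright black ribbed block 14 x 14 mm, from 90 to 118 mm above the bench; the point is on its axis, 110 mm up, and moves with the latch. Room for a finger on its two y sides and in front (-x); the steel tongue stands close behind it (+x).
- start (a joint): travel of the start button, m: 0 up, 0.006 fully down (5 N); it springs back
- start_top (a point): top centre of the green round start button, 24 mm across, on the ledge, 97 mm above the bench; pressed straight down
- stand: drying stand, fixed: white base 120 x 120 x 15 mm with four upright steel spindles, 8 mm thick, at x, y = +-40 mm, each rising from a white collar (18 mm across, top 30 mm above the bench) to 76 mm above the bench. Origin: centre of the underside, z up.
- tray_grip (a point): centre of the handle bar of the loose purple open tray, 62 mm above the tray's underside. The bar runs along the tray's x over its middle: 100 mm long, 10 mm thick (y), from 54 to 70 mm above the underside, on a leg at either end (x = +-45 mm). The tray is the same when turned by half a turn.
- tray_in (a point): centre of the tray's inner floor, 4 mm above its underside. Tray: 150 (x) x 180 (y) mm outside, walls 4 mm thick, 26 mm high over all; 0.18 to 0.29 kg empty
- bob0_mid (a point): centre of a wire-wound electrode bobbin (black flanges, copper winding): 34 mm across, 28 mm tall, 13 mm hole along its z axis, 20 to 42 g. At the start it sits upright on one of the stand's spindles, its underside on the collar at 30 mm; it slides freely up off the spindle. None when this bobbin is absent (two to four are present; all are alike).
- bob1_mid (a point): centre of a wire-wound electrode bobbin (black flanges, copper winding): 34 mm across, 28 mm tall, 13 mm hole along its z axis, 20 to 42 g. At the start it sits upright on one of the stand's spindles, its underside on the collar at 30 mm; it slides freely up off the spindle. None when this bobbin is absent (two to four are present; all are alike).
- bob2_mid (a point): centre of a wire-wound electrode bobbin (black flanges, copper winding): 34 mm across, 28 mm tall, 13 mm hole along its z axis, 20 to 42 g. At the start it sits upright on one of the stand's spindles, its underside on the collar at 30 mm; it slides freely up off the spindle. None when this bobbin is absent (two to four are present; all are alike).
- bob3_mid (a point): centre of a wire-wound electrode bobbin (black flanges, copper winding): 34 mm across, 28 mm tall, 13 mm hole along its z axis, 20 to 42 g. At the start it sits upright on one of the stand's spindles, its underside on the collar at 30 mm; it slides freely up off the spindle. None when this bobbin is absent (two to four are present; all are alike).
- bottle_a: bystander, leave alone: clear glass reagent bottle with blue cap, 72 mm across, 190 mm tall; origin at the centre of its underside
- bottle_b: bystander, leave alone: clear glass reagent bottle with blue cap, 80 mm across, 170 mm tall; origin at the centre of its underside
- comb_rack: bystander, leave alone: red plastic bar 150 x 35 x 28 mm; origin at the centre of its underside
- comb: bystander, leave alone: white plastic gel comb lying flat, 110 x 18 x 8 mm; origin at the centre of its underside
- tip_box: bystander, leave alone: white pipette-tip box 87 x 117 x 60 mm; origin at the centre of its underside
- beaker: bystander, leave alone: small glass beaker, 52 mm across, 60 mm tall; origin at the centre of its underside
Things that resemble listed ones, but are neither listed nor needed, are in the scene too. What is shaped like the part that bears bob0_mid but pink, red or yellow is not meant.

How it is judged:
By the outcome, as a careful person would: the job done as asked, in the order asked, and still so for the second after the job is handed in, with the robot touching nothing.
Of bob0, bob1, bob2, bob3 only 2 to 4 are there at a start; the rules pass over those that are not, and their reading is None.
At some moment in a run one of tray may be knocked a few centimetres aside while the robot is not near it.
It also fails if it takes over 210 s, if anything falls off the work surface, if the arm or the gripper's body presses on something with over 40 N, if the wrist force passes 120 N, or if a joint passes its speed limit or range.

### The arm

A 6-joint arm with a two-finger parallel gripper is mounted at the origin on the work surface. World frame = base frame: x ahead of the robot, y to its left, z up, the work surface at z = 0. Lengths are in m, angles in rad, forces in N, time in s.
With the tool pointing down it reaches from about 0.35 to 0.775 m from the base axis. Payload 5.5 kg.
Tool frame: the origin (TCP) lies on the centre line of the jaws, within the pads' length; the fingertips stand 25 mm ahead of it and the grasp point (between the pads) lies 6 mm ahead of it; z points along the fingers, y is the line along which they close (so a half turn about z gives the same grasp; the last joint's range is limited). The gripper opens to 85 mm and grips with 20 to 120 N. Pads are 22 mm wide; open, the fingers measure 114 mm over their backs; the gripper's body (76 mm by 85 mm) begins 54 mm behind the grasp point. The pads swing forward as they close: fully open they stand 13 mm farther back than shut.
Start: joints at [1.052, 0.313, 0.046, 1.304, 0, 1.431], TCP at [0.213, 0.534, 0.256] pointing down, gripper open.
Joint ranges: [-2.76, 2.76], [-0.86, 1.69], [-1.03, 1.26], [-2.2, 2.34], [-1.47, 1.5], [-3.14, 3.14]. Speed limits (rad/s): [2.57, 2.57, 3.14, 3.14, 3.14, 3.14].

### API

Orientations are given as a rotation vector (axis times angle).
In Python, from station import r, imaging gives the robot as it stands.
- The arm moves only by the tool move_arm, never from a script. Its argument "commands" is text: rows parted by semicolons, each of 5 numbers parted by spaces: the shift along the tool's x, y, z in mm, then the turn about the tool's z in rad, then the gripper command: -1 is shut, 1 is fully open, values between are in proportion. A call has exactly 8 rows; each row is the pose to reach, as a shift and turn from the pose commanded when the call began, along the tool's axes at that moment; what a row does not reach only later rows make up. A row lasts 1/8 s, in which the tool goes at most 62.5 mm and 10.7 degrees, less where a joint would pass 70% of its speed; a pose out of reach is approached as far as the arm can. A call with a gripper value outside its range is refused whole. The fingers move at their own pace and stop on an object; the grip force is fixed at half the most. Time passes only in rows, so rows that repeat a pose let the fingers close, or fill a call up. It gives the time, the measured TCP pose, the force, the opening and the grip force at its end, in the units of the state.
- r.get_obs(): the state, without advancing time (a new reading comes with each control period).
- imaging.camera(name): name is "side" or "top"; returns a dict with "img" (400x640x3 uint8, red, green, blue), "fx", "fy", "cx", "cy" (pixels), "rvec" (rotation vector, rad) and "tvec" (3), from world to camera coordinates, as OpenCV has them. Camera axes: x right, y down, z forward; pixel columns grow to the right and rows downward; lengths in m; the calibration is good to about 2 mm. A picture is of the moment at which its call begins. There is no depth.
- r.job_done(): hands the job in; it is judged then, once.
The state is a dict: "time": time; "qpos": joint angles; "joint_velocities": joint speeds; "effort": joint torques, N m; "eef_pos": TCP position; "tool_rot": TCP orientation; "wrist_force": force on the tool from outside, world axes, zero at the start; "moment": the same for the moment, N m; "finger_gap": finger opening in m; "finger_force": force on a finger pad.
Only numpy, scipy, OpenCV 4.12 (cv2) and the standard library are available. Lean on these libraries where they do the work, as an engineer would, in place of code of your own. Each camera call takes 0.05 s, during which the arm holds its last target. There are 200 camera calls.

## Working session

There is one attempt and no reset: what is moved stays moved. The work goes in short steps, Python scripts to look and compute and a tool call to move; the robot and the scene stay as the last step left them, time stands still between calls to the robot, and variables do not carry over. Pictures are saved under pics/ and viewed, at most 14 in all, crops included, and the job is handed in when it is done.

Besides the shell and the picture viewer there is one more tool, called as a command line: name --argument value ..., lists and objects as JSON in quotes. move_arm: Moves the arm, as the interface text tells. Its arguments: {"type":"object","properties":{"commands":{"type":"string"}},"required":["commands"]}

```bash
ls; mkdir -p pics
cat > h.py <<'E'
import numpy as np, cv2
from station import r, imaging
from scipy.spatial.transform import Rotation as R
def cam(n):
    c=imaging.camera(n); c['Rm']=cv2.Rodrigues(np.array(c['rvec'],float))[0]; c['t']=np.array(c['tvec'],float); return c
def save(c,f,crop=None,k=1):
    im=c['img'][...,::-1]
    if crop: x0,y0,x1,y1=crop; im=im[y0:y1,x0:x1]
    cv2.imwrite('pics/'+f,cv2.resize(im,None,fx=k,fy=k,interpolation=cv2.INTER_CUBIC))
def ray(c,u,v):
    d=c['Rm'].T@np.array([(u-c['cx'])/c['fx'],(v-c['cy'])/c['fy'],1]); return -c['Rm'].T@c['t'],d/np.linalg.norm(d)
def onz(c,u,v,z):
    o,d=ray(c,u,v); return o+d*(z-o[2])/d[2]
def proj(c,p):
    q=c['Rm']@np.array(p,float)+c['t']; return np.array([c['fx']*q[0]/q[2]+c['cx'],c['fy']*q[1]/q[2]+c['cy']])
def state():
    o=r.get_obs(); print('t',round(o['time'],2),'p',np.round(np.array(o['eef_pos'])*1e3,1),'gap',o['finger_gap'],'F',np.round(o['wrist_force'],1)); print(np.round(R.from_rotvec(o['tool_rot']).as_matrix(),3)); return o
def totool(p):
    "shift in mm in tool axes to bring TCP to world p (m)"
    o=r.get_obs(); return np.round(R.from_rotvec(o['tool_rot']).as_matrix().T@(np.array(p)-np.array(o['eef_pos']))*1e3,1)
E
python3 - <<'E'
from h import *
for n in('top','side'):
    c=cam(n); save(c,n+'0.png'); print(n,c['fx'],c['cx'],c['cy'],ray(c,320,200))
state()
E
```

```text
pics
top 379.07462220596386 319.54221208180024 201.51043253363167 (array([ 0.37785907, -0.07899253,  1.09010308]), array([ 0.17379628, -0.01225816, -0.98470533]))
side 376.914884209852 317.45093913476785 199.85320694380837 (array([ 0.44291146, -0.81691178,  0.73356837]), array([ 0.13741174,  0.75227363, -0.64436201]))
t 0.1 p [212.4 533.9 255.5] gap 0.08530089373600287 F [-0.3 -0.5 -0.3]
[[-0.929  0.37  -0.001]
 [ 0.37   0.929 -0.001]
 [ 0.    -0.002 -1.   ]]
```

View pics/top0.png

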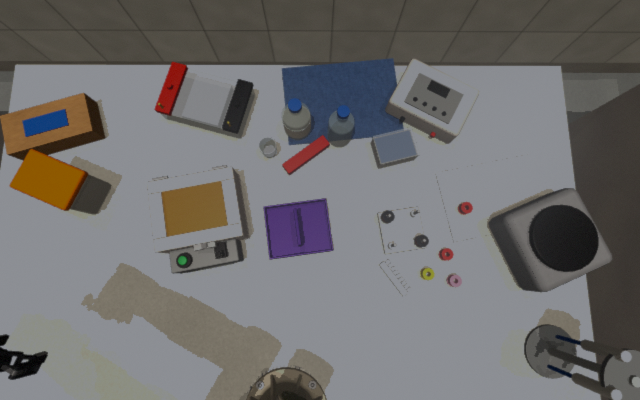

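View pics/side0.png

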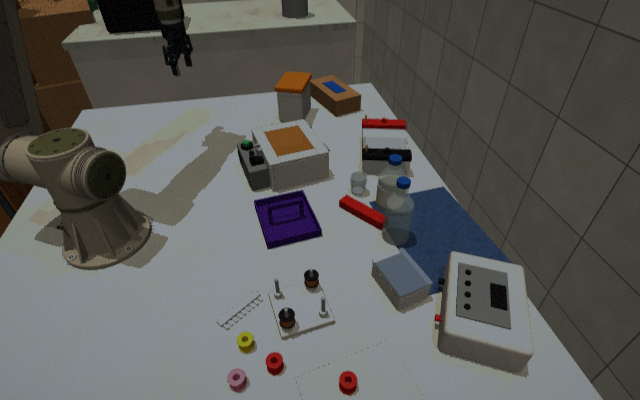

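The top view shows the chamber at about (197,205), with its green button at (184,260) and black latch at (221,250). The purple tray is at (298,229). The stand is at (403,230), with black and copper bobbins at (388,216) and (421,241). Lookalikes are red (466,208), red (446,254), yellow (428,273) and pink (455,281), all loose on the bench. I choose the two dark ones on the spindles and will check them in a crop.

Run:
```python
from h import *
c=cam('top'); s=cam('side')
a=c['img'][...,::-1]; 
A=cv2.resize(a[155:285,135:265],(520,520),interpolation=cv2.INTER_CUBIC)
B=cv2.resize(a[190:290,370:470],(280,280),interpolation=cv2.INTER_CUBIC)
b=s['img'][...,::-1]
C=cv2.resize(b[255:345,255:345],(270,270)  ,interpolation=cv2.INTER_CUBIC)
m=np.zeros((560,800,3),np.uint8); m[:520,:520]=A; m[:280,520:]=B; m[285:555,525:795]=C
cv2.imwrite('pics/crop1.png',m)
# masks
def blobs(c,f,amin=15):
    hsv=cv2.cvtColor(c['img'],cv2.COLOR_RGB2HSV); M=f(hsv).astype(np.uint8)
    n,l,st,ce=cv2.connectedComponentsWithStats(M); return [(st[i].tolist(),ce[i].round(1).tolist()) for i in range(1,n) if st[i][4]>=amin],M
for n,k in(('top',c),('side',s)):
    g,_=blobs(k,lambda h:(h[...,0]>50)&(h[...,0]<75)&(h[...,1]>150)&(h[...,2]>60),5); print(n,'green',g)
    p,M=blobs(k,lambda h:(h[...,0]>122)&(h[...,0]<145)&(h[...,1]>100),100); print(n,'purple',p)
    if n=='top':
        cn=max(cv2.findContours(M,0,2)[0],key=cv2.contourArea); ra=cv2.minAreaRect(cn); bx=cv2.boxPoints(ra); print(ra)
        for q in bx: print(onz(k,*q,0.02).round(4))
    d,_=blobs(k,lambda h:(h[...,2]<75),25); print(n,'dark',[x for x in d if x[0][4]<700])
```

```text
top green [([178, 256, 9, 9, 59], [181.8, 259.9])]
top purple [([265, 199, 68, 60, 3177], [297.9, 228.8])]
((297.46978759765625, 228.28329467773438), (52.05384063720703, 63.501075744628906), 82.05652618408203)
[0.547 0.072 0.02 ]
[ 0.5722 -0.1076  0.02  ]
[ 0.4252 -0.1269  0.02  ]
[0.4015 0.0488 0.02  ]
top dark [([150, 11, 21, 16, 128], [160.0, 20.2]), ([287, 16, 17, 10, 69], [294.5, 20.9]), ([552, 16, 14, 7, 25], [559.3, 20.2]), ([98, 21, 14, 5, 33], [105.3, 22.7]), ([233, 20, 9, 7, 30], [237.2, 23.1]), ([394, 62, 15, 3, 44], [400.8, 63.0]), ([166, 67, 22, 49, 98], [177.3, 92.7]), ([427, 80, 23, 18, 224], [438.1, 88.7]), ([385, 101, 45, 33, 245], [400.8, 116.8]), ([289, 107, 13, 7, 31], [295.2, 110.9]), ([0, 111, 8, 4, 27], [3.1, 112.3]), ([337, 113, 11, 9, 41], [342.0, 118.0]), ([288, 115, 27, 25, 185], [305.1, 130.5]), ([0, 122, 4, 42, 95], [0.9, 141.8]), ([327, 126, 28, 18, 246], [339.8, 135.5]), ([372, 141, 11, 26, 52], [375.7, 154.8]), ([9, 149, 21, 11, 109], [19.9, 154.0]), ([177, 171, 71, 102, 531], [233.5, 228.5]), ([265, 203, 35, 11, 52], [278.4, 206.4]), ([297, 210, 7, 36
[... 880 characters left out ...]
 ([474, 237, 9, 6, 31], [478.1, 239.7]), ([425, 249, 9, 8, 36], [428.9, 251.9]), ([465, 269, 7, 7, 40], [467.9, 272.0]), ([304, 270, 15, 21, 256], [311.1, 279.5]), ([275, 281, 5, 12, 38], [276.7, 286.4]), ([465, 280, 7, 7, 39], [467.7, 282.9]), ([490, 282, 18, 29, 439], [498.2, 296.3]), ([464, 291, 7, 7, 40], [467.1, 294.0]), ([322, 300, 3, 12, 35], [323.0, 305.3]), ([464, 303, 7, 8, 45], [466.9, 306.3]), ([279, 308, 17, 23, 298], [286.8, 319.1]), ([468, 318, 43, 11, 43], [489.0, 323.1]), ([247, 341, 7, 10, 29], [250.6, 345.4]), ([268, 362, 16, 13, 76], [276.0, 369.6]), ([235, 377, 12, 13, 44], [241.6, 384.6]), ([345, 377, 7, 6, 30], [347.9, 379.2]), ([340, 384, 17, 11, 67], [347.6, 389.7])]
```

View pics/crop1.png

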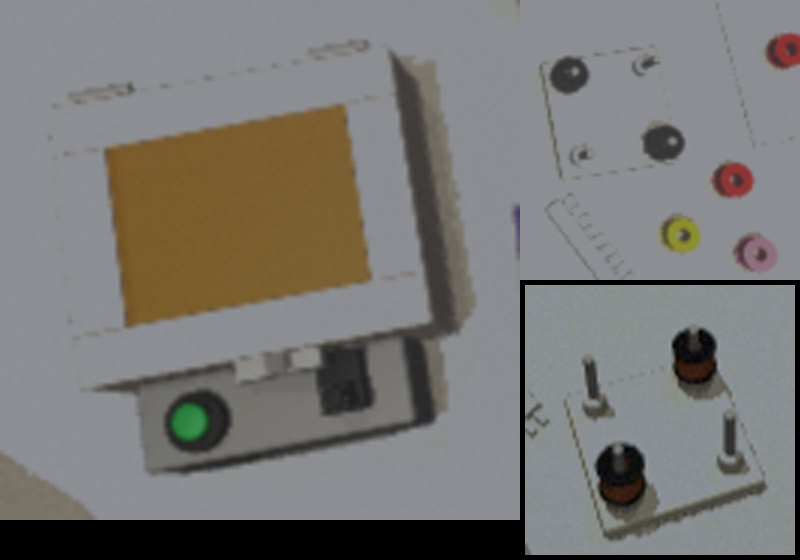

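The crop confirms two black and copper bobbins on the spindles, at top-view pixels (387,216) and (421,241). The coloured ones lie loose on the bench. The latch thumb is the black block near (220,248), and the steel tongue and cover tab are behind it.

Run:
```python
from h import *
c=cam('top'); s=cam('side')
f=lambda u,v:(135+u/4,155+v/4)
P={k:onz(c,*f(*uv),0.101) for k,uv in dict(FL=(88,390),BL=(50,107),BR=(388,52),FR=(435,330)).items()}
for k in P: print(k,P[k].round(4))
print('len',np.linalg.norm(P['FL']-P['FR']),np.linalg.norm(P['BL']-P['BR']),np.linalg.norm(P['FR']-P['BR']),np.linalg.norm(P['FL']-P['BL']))
A=[onz(c,*f(*q),0.1) for q in((105,150),(345,105),(370,278),(125,325))]
print('amber c',np.mean(A,0).round(4),'yaw',[np.degrees(np.arctan2(*(b-a)[[1,0]])).round(1) for a,b in((A[3],A[0]),(A[2],A[1]),(P['FL'],P['BL']),(P['FR'],P['BR']))], 'yaw from y',[np.degrees(np.arctan2(-(a-b)[0],(a-b)[1])).round(1) for a,b in((A[0],A[1]),(A[3],A[2]),(P['FL'],P['FR']))])
print('button',onz(c,181.8,259.9,.097).round(4), 'thumb', onz(c,*f(343,365),.118).round(4),onz(c,220.6,249.2,.11).round(4))
def tri(a,b):
    o1,d1=ray(c,*a);o2,d2=ray(s,*b); M=np.stack([d1,-d2],1); t=np.linalg.lstsq(M,o2-o1,rcond=None)[0]; p,q=o1+d1*t[0],o2+d2*t[1]; return (p+q)/2,np.linalg.norm(p-q)
print('but tri',tri((181.8,259.9),(245.5,142.2)))
print('spind', [onz(c,*q,.076).round(4) for q in((387.1,215.7),(416.4,212.1),(421.4,240.7),(393.6,245))], 'bob',onz(c,386.9,216.6,.055).round(4),onz(c,420.7,240.6,.055).round(4))
print('side tip',onz(s,311.3,270,.076).round(4),onz(s,286,309.3,.076).round(4))
# tray handle
print('handle', onz(c,300.2,228.4,.06).round(4))
```

```text
FL [0.4158 0.3292 0.101 ]
BL [0.6025 0.3672 0.101 ]
BR [0.64   0.1444 0.101 ]
FR [0.4538 0.1073 0.101 ]
len 0.22508951727760262 0.2259158793815643 0.18987463069971972 0.19051501106146007
amber c [0.5308 0.2402 0.1   ] yaw [np.float64(10.1), np.float64(10.3), np.float64(11.5), np.float64(11.3)] yaw from y [np.float64(10.9), np.float64(10.9), np.float64(9.7)]
button [0.3968 0.2658 0.097 ] thumb [0.4304 0.1618 0.118 ] [0.4233 0.1639 0.11  ]
but tri (array([0.39754229, 0.26755393, 0.09218134]), np.float64(0.0012324115835699817))
spind [array([ 0.5134, -0.2728,  0.076 ]), array([ 0.5231, -0.3527,  0.076 ]), array([ 0.4458, -0.3624,  0.076 ]), array([ 0.4346, -0.2875,  0.076 ])] bob [ 0.5137 -0.2762  0.055 ] [ 0.4475 -0.3664  0.055 ]
side tip [ 0.5184 -0.282   0.076 ] [ 0.4509 -0.3711  0.076 ]
handle [ 0.4812 -0.0376  0.06  ]
```

move_arm --commands "-45 -35 10 -0.1 -1; -90 -70 20 -0.2 -1; -135 -105 30 -0.3 -1; -180 -140 40 -0.4 -1; -225 -175 50 -0.5 -1; -270 -210 50 -0.56 -1; -312 -242 50 -0.56 -1; -312 -242 50 -0.56 -1"

```text
time: 1.3
eef_pos: [0.4149, 0.1914, 0.2064]
tool_rot: [-0.274, 3.129, -0.0]
wrist_force: [-0.2, 0.7, 0.2]
finger_gap: 0.0001
finger_force: 0.0
```

```bash
cat >> h.py <<'E'
C0=np.array([.528,.237]); YAW=np.radians(10.6)
def ch(x,y,z): # chamber mm -> world
    c,s=np.cos(YAW),np.sin(YAW); return np.array([C0[0]+(c*x-s*y)/1e3,C0[1]+(s*x+c*y)/1e3,z/1e3])
def toch(p):
    c,s=np.cos(YAW),np.sin(YAW); d=(np.array(p[:2])-C0)*1e3; return np.round([c*d[0]+s*d[1],-s*d[0]+c*d[1],p[2]*1e3],1)
E
python3 - <<'E'
from h import *
o=state(); print(toch(o['eef_pos']))
c=cam('top'); s=cam('side')
a=cv2.resize(c['img'][200:290,150:250,::-1],(400,360),interpolation=cv2.INTER_CUBIC)
b=cv2.resize(s['img'][90:190,210:310,::-1],(400,400),interpolation=cv2.INTER_CUBIC)
m=np.zeros((400,800,3),np.uint8); m[:360,:400]=a; m[:,400:]=b; cv2.imwrite('pics/crop2.png',m)
for p in((-111,-55.5,118),(-111,-55.5,90),(-123.5,52.6,97),(-95,0,101),(-95,-115,101),(-95,115,101)): print(p,proj(c,ch(*p)).round(1),proj(s,ch(*p)).round(1))
E
```

```text
t 1.3 p [414.9 191.4 206.4] gap 6.947866658751419e-05 F [-0.2  0.7  0.2]
[[-0.985 -0.174  0.001]
 [-0.174  0.985 -0.   ]
 [-0.001 -0.    -1.   ]]
[-119.6  -24.1  206.4]
(-111, -55.5, 118) [220.6 246.8] [256.1 151.7]
(-111, -55.5, 90) [223.3 247.3] [257.2 159.5]
(-123.5, 52.6, 97) [181.7 259.9] [244.9 141.2]
(-95, 0, 101) [200.1 245. ] [257.4 146.4]
(-95, -115, 101) [244.1 236.7] [267.1 165.7]
(-95, 115, 101) [155.6 253.4] [248.9 129.5]
```

View pics/crop2.png

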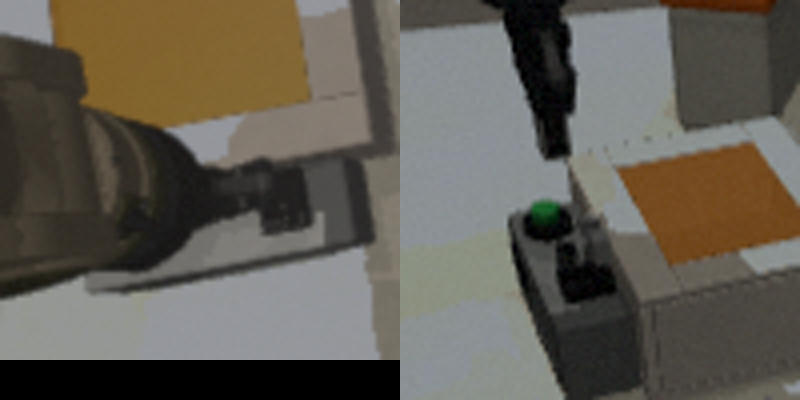

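Run:
```python
from h import *
c=cam('top'); s=cam('side')
a=cv2.imread('pics/top0.png')[235:267,205:237]; b=cv2.imread('pics/side0.png')[140:172,236:268]
f=lambda q:cv2.resize(np.clip(q.astype(float)*1.8+20,0,255).astype(np.uint8),(390,390),interpolation=cv2.INTER_NEAREST)
cv2.imwrite('pics/crop3.png',np.hstack([f(a),f(b)]))
```

```text
(no output)
```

View pics/crop3.png

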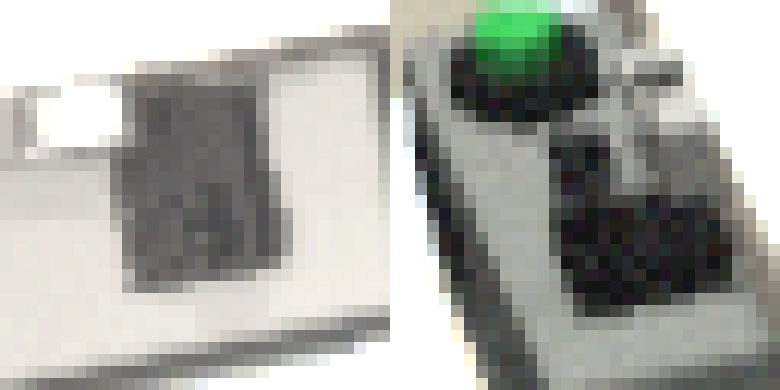

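Run:
```python
from h import *
c=cam('top'); s=cam('side')
for q in((251.6,151),(251.6,153)): print('side',toch(onz(s,*q,.118)))
print('thumbbot?',toch(onz(s,251.6,158,.09)))
g=lambda u,v:(205+u/12.19,235+v/12.19)
for q in((215,215),(150,185),(200,270),(130,285),(285,265),(255,85),(135,95)): print(q,toch(onz(c,*g(*q),.118)),toch(onz(c,*g(*q),.09)))
h=lambda u,v:(236+(u-390)/12.19,140+v/12.19)
for q in((550,195),(735,195),(735,280),(580,315)): print('base',toch(onz(s,*h(*q),.09)))
```

```text
side [-122.6  -46.2  118. ]
side [-125.3  -57.   118. ]
thumbbot? [-125.   -40.7   90. ]
(215, 215) [-126.6  -58.3  118. ] [-124.3  -51.8   90. ]
(150, 185) [-117.9  -45.9  118. ] [-115.4  -39.1   90. ]
(200, 270) [-137.2  -53.6  118. ] [-135.3  -47.    90. ]
(130, 285) [-137.6  -38.9  118. ] [-135.6  -31.9   90. ]
(285, 265) [-139.5  -71.1  118. ] [-137.6  -65.    90. ]
(255, 85) [-101.5  -70.4  118. ] [-98.5 -64.3  90. ]
(135, 95) [-98.8 -45.5 118. ] [-95.8 -38.7  90. ]
base [-129.5  -26.8   90. ]
base [-86.  -45.1  90. ]
base [-95.9 -81.9  90. ]
base [-135.   -81.9   90. ]
```

move_arm --commands "7 0 20 0 -1; 7 0 40 0 -1; 7 0 60 0 -1; 7 0 75 0 -1; 7 0 81 0 -1; 7 0 81 0 -1; 7 0 81 0 -1; 7 0 81 0 -1"

```text
time: 2.6
eef_pos: [0.4066, 0.193, 0.1259]
tool_rot: [-0.284, 3.127, 0.001]
wrist_force: [-0.4, 0.2, 0.1]
finger_gap: -0.0001
finger_force: 0.0
```

move_arm --commands "0 -2 0 0 -1; 0 -4 0 0 -1; 0 -6 0 0 -1; 0 -8 0 0 -1; 0 -10 0 0 -1; 0 -12 0 0 -1; 0 -14 0 0 -1; 0 -14 0 0 -1"

```text
time: 3.6
eef_pos: [0.4089, 0.179, 0.1254]
tool_rot: [-0.284, 3.128, 0.0]
wrist_force: [-0.2, 2.2, 0.7]
finger_gap: -0.0002
finger_force: 1.3
```

Run:
```python
from h import *
o=state(); print(toch(o['eef_pos']))
c=cam('top'); s=cam('side')
a=cv2.resize(c['img'][200:290,150:250,::-1],(400,360),interpolation=cv2.INTER_CUBIC)
b=cv2.resize(s['img'][110:180,220:290,::-1],(400,400),interpolation=cv2.INTER_CUBIC)
m=np.zeros((400,800,3),np.uint8); m[:360,:400]=a; m[:,400:]=b; cv2.imwrite('pics/crop4.png',m)
```

```text
t 3.6 p [408.9 179.  125.4] gap -0.00022059318972451788 F [-0.2  2.2  0.7]
[[-0.984 -0.18   0.   ]
 [-0.18   0.984  0.   ]
 [-0.     0.    -1.   ]]
[-127.8  -35.1  125.4]
```

View pics/crop4.png

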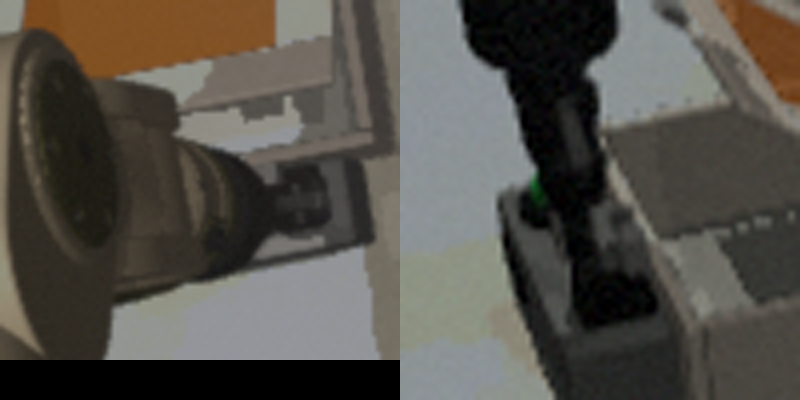

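move_arm --commands "2 8 0 0 -1; 20 8 0 0 -1; 40 8 -10 0 -1; 40 8 -50 0 -1; 40 -20 -100 0 -1; 40 -80 -120 0 -1; 20 -140 -120 0 0; 0 -200 -120 0 0.2"

```text
time: 4.7
eef_pos: [0.4439, -0.0174, 0.2458]
tool_rot: [-0.285, 3.128, -0.002]
wrist_force: [0.8, -0.2, 0.6]
finger_gap: 0.0358
finger_force: 0.0
```

Run:
```python
from h import *
o=state()
c=cam('top'); s=cam('side'); save(s,'side1.png')
im=c['img']; hsv=cv2.cvtColor(im,cv2.COLOR_RGB2HSV)
cv2.imwrite('pics/top1.png',im[...,::-1])
print('A',totool([.513,-.275,.15]))
```

```text
t 4.7 p [443.9 -17.4 245.8] gap 0.03583066961205082 F [ 0.8 -0.2  0.6]
[[-0.984 -0.181  0.001]
 [-0.181  0.984 -0.001]
 [-0.    -0.001 -1.   ]]
A [ -21.8 -262.    95.7]
```

View pics/top1.png

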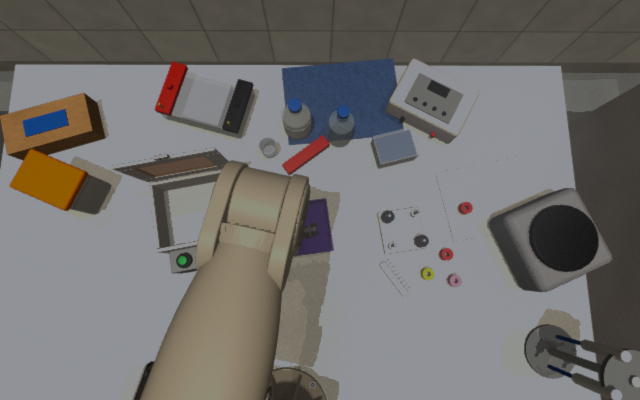

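Run:
```python
from h import *
o=r.get_obs(); print(np.round(o['qpos'],3))
s=cam('side');c=cam('top')
```

```text
[-0.225  0.068 -0.286  1.215 -0.002 -0.399]
```

View pics/side1.png

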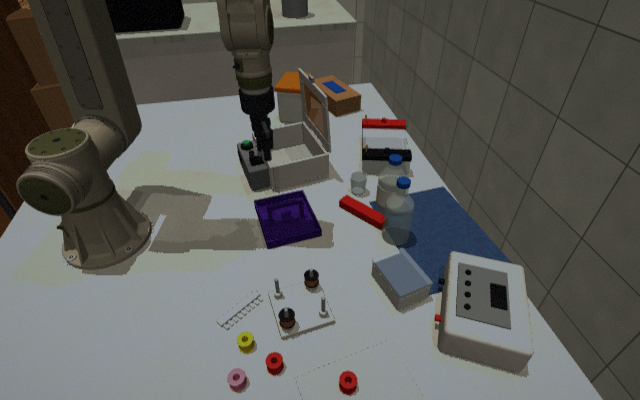

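move_arm --commands "-3 -40 0 0.18 0.2; -6 -90 0 0.36 0.2; -9 -140 20 0.54 0.2; -12 -190 40 0.72 0.2; -18 -230 60 0.9 0.2; -22 -262 80 1.08 0.2; -22 -262 96 1.26 0.2; -22 -262 96 1.44 0.2"

```text
time: 5.9
eef_pos: [0.5113, -0.2669, 0.1471]
tool_rot: [-1.852, -2.531, 0.0]
wrist_force: [1.0, -0.8, 0.6]
finger_gap: 0.0511
finger_force: 0.0
```

move_arm --commands "0 0 0 0.16 0.2; 0 0 0 0.16 0.2; 0 0 0 0.16 0.2; 0 0 0 0.16 0.2; 0 0 0 0.16 0.2; 0 0 0 0.16 0.2; 0 0 0 0.16 0.2; 0 0 0 0.16 0.2"

```text
time: 6.9
eef_pos: [0.5125, -0.2696, 0.1493]
tool_rot: [-2.046, -2.384, -0.0]
wrist_force: [-0.4, -0.8, -0.2]
finger_gap: 0.0515
finger_force: 0.0
```

Run:
```python
from h import *
o=state(); s=cam('side'); c=cam('top')
A=cv2.resize(c['img'][190:260,370:440,::-1],(400,400),interpolation=cv2.INTER_CUBIC)
B=cv2.resize(s['img'][215:345,245:375,::-1],(400,400),interpolation=cv2.INTER_CUBIC)
cv2.imwrite('pics/crop5.png',np.hstack([A,B]))
# tray: handle & rim in top view now unobstructed?
im=c['img'];hsv=cv2.cvtColor(im,cv2.COLOR_RGB2HSV)
M=((hsv[...,0]>122)&(hsv[...,0]<145)&(hsv[...,1]>100)).astype(np.uint8); cn=max(cv2.findContours(M,0,2)[0],key=cv2.contourArea); print(cv2.minAreaRect(cn), cv2.contourArea(cn))
print('tip in side',proj(s,np.array(o['eef_pos'])-[0,0,.025]),'A tip',proj(s,[.513,-.275,.076]),proj(s,[.4465,-.364,.076]))
print('A2',totool([.513,-.275,.15]))
```

```text
t 6.9 p [ 512.5 -269.6  149.3] gap 0.05149514542184055 F [-0.4 -0.8 -0.2]
[[-0.151  0.988  0.   ]
 [ 0.988  0.151  0.   ]
 [ 0.     0.    -1.   ]]
((297.5445861816406, 228.31936645507812), (51.961708068847656, 63.362884521484375), 82.05652618408203) 3061.5
tip in side [307.02624055 251.61617909] A tip [308.38892718 267.97444101] [283.42510203 306.6818349 ]
A2 [-5.4 -0.3 -0.7]
```

View pics/crop5.png

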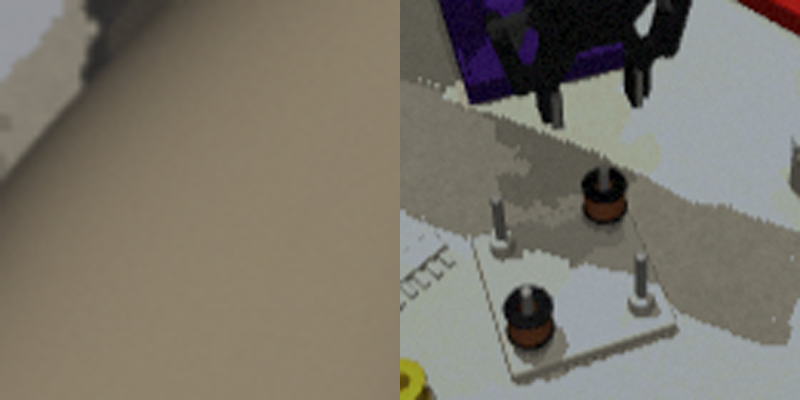

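move_arm --commands "-8 1 20 0 0.5; -8 1 40 0 0.5; -8 1 60 0 0.5; -8 1 80 0 0.5; -8 1 90 0 0.5; -8 1 95 0 0.5; -8 1 95 0 0.5; -8 1 95 0 0.5"

```text
time: 8.0
eef_pos: [0.5152, -0.2776, 0.055]
tool_rot: [2.046, 2.383, 0.0]
wrist_force: [0.1, -0.3, 0.2]
finger_gap: 0.0642
finger_force: 0.0
```

move_arm --commands "0 0 0 0 0; 0 0 0 0 -0.3; 0 0 0 0 -1; 0 0 0 0 -1; 0 0 0 0 -1; 0 0 0 0 -1; 0 0 0 0 -1; 0 0 0 0 -1"

```text
time: 9.0
eef_pos: [0.5151, -0.2775, 0.055]
tool_rot: [2.046, 2.383, 0.0]
wrist_force: [-0.9, 1.0, 5.2]
finger_gap: 0.032
finger_force: 59.4
```

move_arm --commands "0 0 -10 0 -1; 0 0 -20 0 -1; 0 0 -35 0 -1; 0 0 -55 0 -1; 0 0 -75 0 -1; 0 0 -95 0 -1; 0 0 -110 0 -1; 0 0 -110 0 -1"

```text
time: 10.0
eef_pos: [0.5155, -0.2779, 0.166]
tool_rot: [2.044, 2.381, 0.001]
wrist_force: [-0.5, -0.1, -0.1]
finger_gap: 0.0323
finger_force: 59.4
```

Run:
```python
from h import *
o=state(); s=cam('side'); c=cam('top')
B=cv2.resize(s['img'][185:345,225:385,::-1],(480,480),interpolation=cv2.INTER_CUBIC)
A=cv2.resize(c['img'][180:270,250:340,::-1],(320,320),interpolation=cv2.INTER_CUBIC)
m=np.zeros((480,800,3),np.uint8); m[:,:480]=B; m[:320,480:]=A
cv2.imwrite('pics/crop6.png',m)
```

```text
t 10.0 p [ 515.5 -277.9  166. ] gap 0.03227294349077607 F [-0.5 -0.1 -0.1]
[[-0.151  0.988  0.003]
 [ 0.988  0.151 -0.002]
 [-0.002  0.002 -1.   ]]
```

View pics/crop6.png

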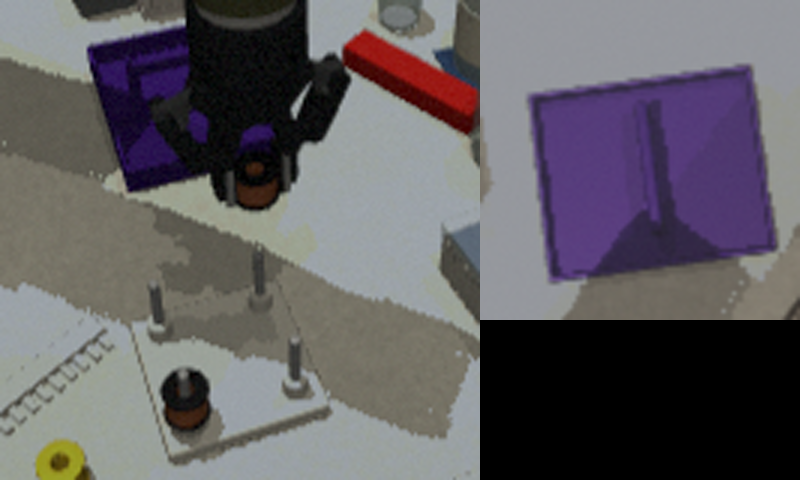

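```bash
cat >> h.py <<'E'
def tray(c,px):
    P=np.array([onz(c,*q,.026) for q in px]) # FL..: order back-left, back-right, front-right, front-left (image)
    m=P.mean(0); ax=(P[0]+P[1]-P[2]-P[3])[:2]; ay=(P[0]+P[3]-P[1]-P[2])[:2]
    yaw=np.degrees([np.arctan2(ax[1],ax[0]),np.arctan2(-ay[0],ay[1])]); return m[:2],yaw,np.linalg.norm(ax)/2,np.linalg.norm(ay)/2
E
python3 - <<'E'
from h import *
c=cam('top'); k=90/320
T=tray(c,[(250+(u-480)*k,180+v*k) for u,v in((529,97),(750,67),(777,247),(553,283))]); print(T)
m=T[0]; y=np.radians(T[1].mean()); ey=np.array([-np.sin(y),np.cos(y)]); ex=np.array([np.cos(y),np.sin(y)])
hx=[onz(c,250+(u-480)*k,180+v*k,.07)[:2].round(4) for u,v in((640,100),(655,228))]; print('handle ends',hx)
for s in(1,-1): p=m+s*.048*ey; print(s,p.round(4),totool([*p,.166]))
o=r.get_obs(); print(proj(c,[*m,.07]))
E
```

```text
(array([ 0.48441425, -0.03144484]), array([8.24490984, 8.30845089]), np.float64(0.14665112959167015), np.float64(0.1776075099408711))
handle ends [array([ 0.5356, -0.0236]), array([ 0.438 , -0.0356])]
1 [0.4775 0.0161] [295.3   8.   -2.2]
-1 [ 0.4913 -0.0789] [199.3   7.2  -2.3]
[297.77711302 226.86124292]
```

move_arm --commands "50 8 0 0 -1; 105 8 0 0 -1; 160 8 0 0 -1; 215 8 0 0 -1; 260 8 0 0 -1; 290 8 20 0 -1; 296 8 50 0 -1; 296 8 70 0 -1"

```text
time: 11.15
eef_pos: [0.4763, 0.0176, 0.0923]
tool_rot: [-2.043, -2.384, 0.002]
wrist_force: [-0.5, -0.7, -1.2]
finger_gap: 0.0322
finger_force: 59.5
```

move_arm --commands "0 0 15 0 -1; 0 0 30 0 -1; 0 0 45 0 -1; 0 0 56 0 -1; 0 0 61 0 -1; 0 0 64 0 -1; 0 0 64 0 -1; 0 0 64 0 -1"

```text
time: 12.15
eef_pos: [0.4782, 0.0165, 0.0307]
tool_rot: [2.046, 2.383, 0.001]
wrist_force: [-0.1, -0.3, -0.4]
finger_gap: 0.0318
finger_force: 59.5
```

move_arm --commands "0 0 1 0 -1; 0 0 2 0 -1; 0 0 2 0 -0.1; 0 0 2 0 0.1; 0 0 2 0 0.2; 0 0 2 0 0.2; 0 0 2 0 0.2; 0 0 2 0 0.2"

```text
time: 13.15
eef_pos: [0.4779, 0.0165, 0.0283]
tool_rot: [-2.046, -2.384, -0.0]
wrist_force: [0.3, -0.8, 0.8]
finger_gap: 0.0514
finger_force: 0.0
```

move_arm --commands "0 0 -20 0 0.2; 0 0 -50 0 0.2; 0 0 -90 0 0.2; 0 0 -120 0 0.2; -50 0 -120 0 0.2; -100 0 -120 0 0.3; -150 0 -120 0 0.4; -200 0 -120 0 0.5"

```text
time: 14.15
eef_pos: [0.5082, -0.1828, 0.1484]
tool_rot: [2.046, 2.384, 0.0]
wrist_force: [1.4, 0.3, -0.4]
finger_gap: 0.0641
finger_force: 0.0
```

Run:
```python
from h import *
o=state(); s=cam('side'); c=cam('top')
print('B',totool([.449,-.368,.055]))
```

```text
t 14.15 p [ 508.2 -182.8  148.4] gap 0.06411476859399494 F [ 1.4  0.3 -0.4]
[[-0.152  0.988  0.   ]
 [ 0.988  0.152  0.   ]
 [-0.     0.    -1.   ]]
B [-171.   -86.4   93.6]
```

move_arm --commands "-45 -20 0 0 0.5; -90 -45 0 0 0.5; -135 -65 0 0 0.5; -171 -86 0 0 0.5; -171 -86 10 0 0.5; -171 -86 30 0 0.5; -171 -86 40 0 0.5; -171 -86 40 0 0.5"

```text
time: 15.25
eef_pos: [0.4488, -0.3616, 0.1072]
tool_rot: [-2.043, -2.383, -0.001]
wrist_force: [0.6, 0.8, -0.2]
finger_gap: 0.0643
finger_force: 0.0
```

move_arm --commands "0 0 15 0 0.5; 0 0 30 0 0.5; 0 0 45 0 0.5; 0 0 53 0 0.5; 0 0 53 0 0; 0 0 53 0 -1; 0 0 53 0 -1; 0 0 53 0 -1"

```text
time: 16.25
eef_pos: [0.4492, -0.3635, 0.0557]
tool_rot: [2.046, 2.383, -0.0]
wrist_force: [-0.2, -0.9, 0.1]
finger_gap: 0.0321
finger_force: 58.6
```

move_arm --commands "0 0 0 0 -1; 0 0 0 0 -1; 0 0 -10 0 -1; 0 0 -25 0 -1; 0 0 -45 0 -1; 0 0 -70 0 -1; 0 0 -95 0 -1; 0 0 -110 0 -1"

```text
time: 17.25
eef_pos: [0.4496, -0.3638, 0.1677]
tool_rot: [2.045, 2.382, -0.0]
wrist_force: [0.0, 0.4, -0.7]
finger_gap: 0.0317
finger_force: 58.7
```

Run:
```python
from h import *
o=state(); s=cam('side'); c=cam('top')
B=cv2.resize(s['img'][175:345,205:375,::-1],(480,480),interpolation=cv2.INTER_CUBIC)
A=cv2.resize(c['img'][180:270,250:340,::-1],(320,320),interpolation=cv2.INTER_CUBIC)
m=np.zeros((480,800,3),np.uint8); m[:,:480]=B; m[:320,480:]=A
cv2.imwrite('pics/crop7.png',m)
print(totool([.4913,-.0789,.165]))
```

```text
t 17.25 p [ 449.6 -363.8  167.7] gap 0.03168307589538386 F [ 0.   0.4 -0.7]
[[-0.151  0.988  0.002]
 [ 0.988  0.151 -0.002]
 [-0.002  0.002 -1.   ]]
[275.7  84.1   2. ]
```

View pics/crop7.png

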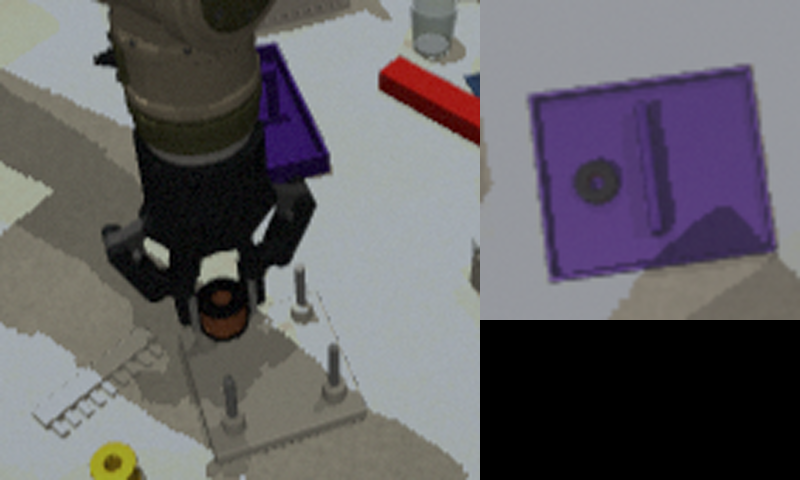

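The second bobbin is held. The first stands upright in the tray at about (598,181) in the crop, left of the handle. The tray has not moved.

move_arm --commands "50 15 0 0 -1; 100 30 0 0 -1; 150 46 0 0 -1; 200 61 0 0 -1; 245 75 0 0 -1; 270 82 20 0 -1; 276 84 50 0 -1; 276 84 70 0 -1"

```text
time: 18.35
eef_pos: [0.4891, -0.0764, 0.0933]
tool_rot: [-2.043, -2.384, 0.001]
wrist_force: [-1.3, -0.2, -0.8]
finger_gap: 0.0316
finger_force: 58.7
```

move_arm --commands "0 0 15 0 -1; 0 0 30 0 -1; 0 0 45 0 -1; 0 0 56 0 -1; 0 0 62 0 -1; 0 0 66 0 -1; 0 0 68 0 -1; 0 0 68 0 -1"

```text
time: 19.35
eef_pos: [0.4903, -0.0778, 0.0295]
tool_rot: [2.046, 2.383, 0.0]
wrist_force: [-7.9, 0.3, 19.4]
finger_gap: 0.0318
finger_force: 60.6
```

move_arm --commands "0 0 -1 0 -1; 0 0 -1.5 0 -1; 0 0 -1.5 0 -0.1; 0 0 -1.5 0 0.1; 0 0 -1.5 0 0.2; 0 0 -1.5 0 0.2; 0 0 -1.5 0 0.2; 0 0 -1.5 0 0.2"

```text
time: 20.35
eef_pos: [0.4903, -0.0777, 0.0288]
tool_rot: [-2.046, -2.384, -0.0]
wrist_force: [0.7, -0.6, -0.3]
finger_gap: 0.0512
finger_force: 0.0
```

move_arm --commands "0 0 -20 0 0.2; 0 0 -50 0 0.2; 0 0 -90 0 0.2; 0 0 -120 0 0.2; -50 0 -120 0 0.2; -100 0 -120 0 0.2; -150 0 -120 0 0.2; -170 0 -120 0 0.2"

```text
time: 21.35
eef_pos: [0.5163, -0.2484, 0.1487]
tool_rot: [2.049, 2.38, 0.0]
wrist_force: [-0.7, -0.2, -0.1]
finger_gap: 0.0513
finger_force: 0.0
```

Run:
```python
from h import *
o=state(); print(np.round(o['qpos'],2)); s=cam('side'); c=cam('top')
A=cv2.resize(c['img'][180:270,250:340,::-1],(400,400),interpolation=cv2.INTER_CUBIC)
B=cv2.resize(c['img'][130:280,110:260,::-1],(400,400),interpolation=cv2.INTER_CUBIC)
cv2.imwrite('pics/crop8.png',np.hstack([A,B]))
```

```text
t 21.35 p [ 516.3 -248.4  148.7] gap 0.051299139927712074 F [-0.7 -0.2 -0.1]
[[-0.149  0.989  0.001]
 [ 0.989  0.149 -0.   ]
 [-0.001  0.001 -1.   ]]
[-0.59  0.36 -0.15  1.05 -0.    0.83]
```

View pics/crop8.png

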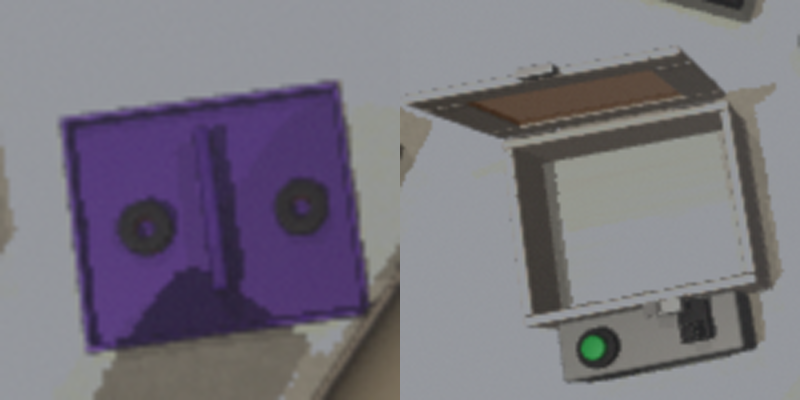

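Run:
```python
from h import *
c=cam('top'); k=90/400
T=tray(c,[(250+u*k,180+v*k) for u,v in((62,119),(336,83),(370,310),(90,352))]); print(T)
k=150/400; g=lambda u,v:(110+(u-400)*k,130+v*k)
px=((510,145),(728,97),(760,282),(527,322)); P=np.array([onz(c,*g(*q),.092) for q in px]); print(P.round(4), P.mean(0).round(4))
ax=P[0]+P[1]-P[2]-P[3]; ay=P[0]+P[3]-P[1]-P[2]; print(np.degrees([np.arctan2(ax[1],ax[0]),np.arctan2(-ay[0],ay[1])]),np.linalg.norm(ax)/2,np.linalg.norm(ay)/2)
F=[onz(c,*g(*q),.012) for q in((553,160),(568,310))]; print('floor +y edge',[toch(f) for f in F])
for z in(.2,.068): print(totool([*T[0],z]))
```

```text
(array([ 0.48497655, -0.03091896]), array([7.99188849, 7.88884068]), np.float64(0.14738593394861496), np.float64(0.1767153579972494))
[[0.5973 0.3607 0.092 ]
 [0.6469 0.1439 0.092 ]
 [0.4591 0.1059 0.092 ]
 [0.4207 0.3316 0.092 ]] [0.531  0.2355 0.092 ]
[10.43672751 11.24037523] 0.18532823867470236 0.2255958061103364
floor +y edge [array([89.5, 96.6, 12. ]), array([-74.2, 100.6,  12. ])]
[217.1   2.  -51.4]
[217.    2.   80.6]
```

move_arm --commands "30 0 -10 -0.18 0.2; 65 1 -20 -0.36 0.2; 100 1 -20 -0.54 0.2; 140 2 -20 -0.72 0.2; 175 2 -20 -0.9 0.2; 200 2 -20 -1.08 0.2; 217 2 -20 -1.26 0.2; 217 2 -20 -1.44 0.2"

```text
time: 22.5
eef_pos: [0.4834, -0.0278, 0.1688]
tool_rot: [0.049, -3.14, -0.002]
wrist_force: [0.7, -0.1, 0.2]
finger_gap: 0.0511
finger_force: 0.0
```

move_arm --commands "0 0 0 -0.13 0.2; 0 0 0 -0.13 0.2; 0 0 0 -0.13 0.2; 0 0 0 -0.13 0.2; 0 0 0 -0.13 0.2; 0 0 0 -0.13 0.2; 0 0 0 -0.13 0.2; 0 0 0 -0.13 0.2"

```text
time: 23.5
eef_pos: [0.4851, -0.031, 0.1688]
tool_rot: [-0.237, 3.133, 0.0]
wrist_force: [0.3, 0.7, 0.0]
finger_gap: 0.0507
finger_force: 0.0
```

Run:
```python
from h import *
o=state(); print(totool([.485,-.031,.068])); s=cam('side'); c=cam('top')
for n,k in(('top',c),('side',s)):
    hsv=cv2.cvtColor(k['img'],cv2.COLOR_RGB2HSV); M=((hsv[...,0]>122)&(hsv[...,0]<145)&(hsv[...,1]>100)).astype(np.uint8); cn=max(cv2.findContours(M,0,2)[0],key=cv2.contourArea); print(n,cv2.boundingRect(cn))
```

```text
t 23.5 p [485.1 -31.  168.8] gap 0.05073340376533459 F [0.3 0.7 0. ]
[[-0.989 -0.15   0.   ]
 [-0.15   0.989  0.   ]
 [-0.     0.    -1.   ]]
[1.000e-01 0.000e+00 1.008e+02]
top (301, 221, 27, 33)
side (254, 191, 67, 58)
```

move_arm --commands "0 0 20 0 0.2; 0 0 40 0 0.2; 0 0 60 0 0.2; 0 0 80 0 0.2; 0 0 92 0 0.2; 0 0 100 0 0.2; 0 0 100 0 0.2; 0 0 100 0 0.2"

```text
time: 24.6
eef_pos: [0.4856, -0.0311, 0.0693]
tool_rot: [-0.237, 3.132, -0.0]
wrist_force: [0.3, 0.1, -0.7]
finger_gap: 0.051
finger_force: 0.0
```

move_arm --commands "0 0 0 0 0; 0 0 0 0 -0.2; 0 0 0 0 -0.4; 0 0 0 0 -0.5; 0 0 0 0 -0.6; 0 0 0 0 -0.8; 0 0 0 0 -1; 0 0 0 0 -1"

```text
time: 25.6
eef_pos: [0.4851, -0.0308, 0.0689]
tool_rot: [-0.238, 3.132, 0.0]
wrist_force: [-0.5, 1.9, 2.5]
finger_gap: 0.009
finger_force: 58.7
```

move_arm --commands "0 0 -5 0 -1; 0 0 -15 0 -1; 0 0 -30 0 -1; 0 0 -50 0 -1; 0 0 -75 0 -1; 0 0 -100 0 -1; 0 0 -125 0 -1; 0 0 -140 0 -1"

```text
time: 26.6
eef_pos: [0.4857, -0.0311, 0.211]
tool_rot: [-0.237, 3.13, -0.001]
wrist_force: [0.2, -0.7, -4.2]
finger_gap: 0.0091
finger_force: 58.4
```

Run:
```python
from h import *
o=state(); print(totool([.530,.235,.210])); s=cam('side'); c=cam('top')
cv2.imwrite('pics/crop9.png',cv2.resize(s['img'][100:300,170:420,::-1],(625,500),interpolation=cv2.INTER_CUBIC))
```

```text
t 26.6 p [485.7 -31.1 211. ] gap 0.009089984168127702 F [ 0.2 -0.7 -4.2]
[[-0.989 -0.151  0.003]
 [-0.151  0.989 -0.001]
 [-0.002 -0.001 -1.   ]]
[-83.9 256.4   0.9]
```

View pics/crop9.png

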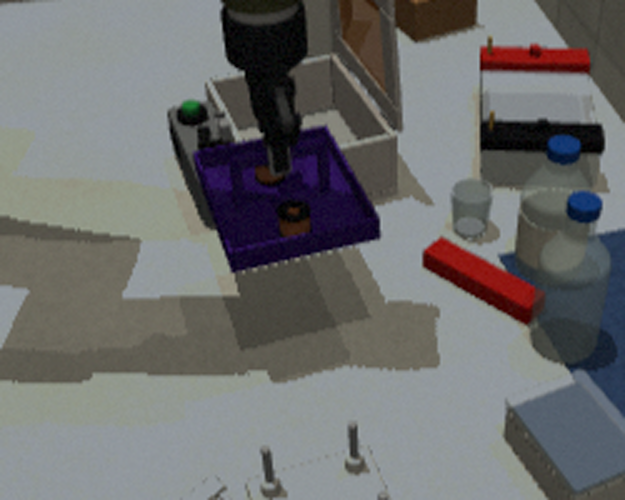

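move_arm --commands "-3 10 0 0 -1; -10 30 0 0 -1; -20 60 0 0 -1; -30 90 0 0 -1; -40 120 0 0 -1; -50 150 0 -0.01 -1; -60 180 0 -0.02 -1; -70 210 0 -0.036 -1"

```text
time: 27.7
eef_pos: [0.5217, 0.1888, 0.2072]
tool_rot: [0.295, -3.125, 0.0]
wrist_force: [0.9, -0.4, -2.7]
finger_gap: 0.0086
finger_force: 58.5
```

move_arm --commands "-6 20 0 0 -1; -11 36 0 0 -1; -14 44 0 0 -1; -15 46 0 0 -1; -15 46 0 0 -1; -15 46 0 0 -1; -15 46 0 0 -1; -15 46 0 0 -1"

```text
time: 28.7
eef_pos: [0.5289, 0.2349, 0.2089]
tool_rot: [-0.293, 3.128, 0.0]
wrist_force: [-0.0, -0.3, -3.1]
finger_gap: 0.0091
finger_force: 58.6
```

Run:
```python
from h import *
o=state(); print(totool([.530,.235,.210])); s=cam('side'); c=cam('top')
A=cv2.resize(c['img'][130:280,130:280,::-1],(400,400),interpolation=cv2.INTER_CUBIC)
B=cv2.resize(s['img'][60:210,210:360,::-1],(400,400),interpolation=cv2.INTER_CUBIC)
cv2.imwrite('pics/crop10.png',np.hstack([A,B]))
```

```text
t 28.7 p [528.9 234.9 208.9] gap 0.009134670368088002 F [-0.  -0.3 -3.1]
[[-0.983 -0.186  0.   ]
 [-0.186  0.983  0.   ]
 [-0.     0.    -1.   ]]
[-1.1 -0.1 -1.1]
```

View pics/crop10.png

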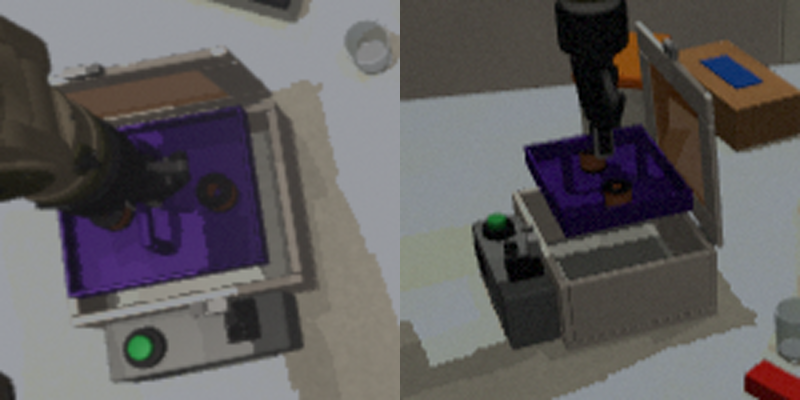

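```bash
sed -i 's/C0=np.array(.*; YAW=.*/C0=np.array([.530,.235]); YAW=np.radians(10.7)/' h.py
python3 - <<'E'
from h import *
c=cam('top'); k=150/400
for n,q,z in(('tray FR',(266,264),.166),('tray BR',(242,108),.166),('tray FL',(73,295),.166),('box FR',(300,285),.092),('box BR',(270,98),.092),('box FL',(75,323),.092)): print(n,toch(onz(c,130+q[0]*k,130+q[1]*k,z)))
s=cam('side')
for n,q,z in(('box FR',(568,340),.0),('box BR',(713,313),.0),('box BRtop',(716,240),.092),('tray FR',(572,232),.14),('tray BR',(690,208),.14)): print(n,toch(onz(s,210+(q[0]-400)*k,60+q[1]*k,z)))
E
```

```text
tray FR [-78.9 -92.2 166. ]
tray BR [ 70.5 -92.1 166. ]
tray FL [-73.9  83.6 166. ]
box FR [ -95.4 -106.8   92. ]
box BR [  97.8 -106.4   92. ]
box FL [-90.7 114.1  92. ]
box FR [-82.6 -91.3   0. ]
box BR [  96.1 -108.1    0. ]
box BRtop [107.  -91.2  92. ]
tray FR [-62.2 -83.6 140. ]
tray BR [ 76.5 -87.  140. ]
```

move_arm --commands "-3 4 10 0 -1; -3 4 25 0 -1; -3 4 40 0 -1; -3 4 55 0 -1; -3 4 68 0 -1; -3 4 80 0 -1; -3 4 90 0 -1; -3 4 90 0 -1"

```text
time: 29.9
eef_pos: [0.5305, 0.2395, 0.1179]
tool_rot: [0.293, -3.126, 0.0]
wrist_force: [-0.4, -0.1, -3.5]
finger_gap: 0.0089
finger_force: 58.5
```

Run:
```python
from h import *
o=state(); s=cam('side'); c=cam('top')
A=cv2.resize(c['img'][160:260,140:260,::-1],(480,400),interpolation=cv2.INTER_CUBIC)
B=cv2.resize(s['img'][110:200,240:340,::-1],(320,288),interpolation=cv2.INTER_CUBIC)
m=np.zeros((400,800,3),np.uint8); m[:,:480]=A; m[:288,480:]=B
cv2.imwrite('pics/crop11.png',m)
```

```text
t 29.9 p [530.5 239.5 117.9] gap 0.00894276904299958 F [-0.4 -0.1 -3.5]
[[-0.983 -0.186 -0.002]
 [-0.186  0.983 -0.   ]
 [ 0.002 -0.    -1.   ]]
```

View pics/crop11.png

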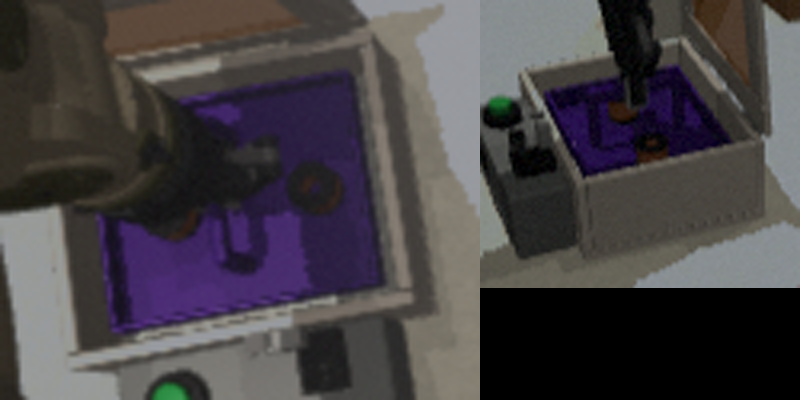

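That was my 15th picture and the limit is 14, so I will view no more and work from numbers. It shows the tray inside the walls, both bobbins upright, and more gap on the left (+y) side than on the right.

Run:
```python
from h import *
c=cam('top')
for n,q,z in(('tray FR',(383,288),.075),('tray BR',(352,72),.075),('tray FL',(112,333),.075),('box FR',(412,298),.092),('box BR',(370,38),.092),('box FL',(72,362),.092)): print(n,toch(onz(c,140+q[0]/4,160+q[1]/4,z)))
```

```text
tray FR [-77.2 -88.2  75. ]
tray BR [ 73.2 -90.   75. ]
tray FL [-73.   92.7  75. ]
box FR [ -89.5 -109.1   92. ]
box BR [  89.6 -108.6   92. ]
box FL [-89.  114.2  92. ]
```

move_arm --commands "-1 0 8 0 -1; -1 0 16 0 -1; -1 0 24 0 -1; -1 0 30 0 -1; -1 0 33 0 -1; -1 0 35 0 -1; -1 0 36 0 -1; -1 0 36 0 -1"

```text
time: 31.05
eef_pos: [0.5321, 0.2399, 0.0829]
tool_rot: [-0.294, 3.128, 0.0]
wrist_force: [-0.3, 0.4, -3.1]
finger_gap: 0.0091
finger_force: 58.6
```

move_arm --commands "0 0 1 0 -1; 0 0 2 0 -1; 0 0 2 0 -1; 0 0 2 0 -1; 0 0 2 0 -1; 0 0 2 0 -1; 0 0 2 0 -1; 0 0 2 0 -1"

```text
time: 32.05
eef_pos: [0.5321, 0.2399, 0.081]
tool_rot: [-0.294, 3.127, 0.0]
wrist_force: [-0.4, -0.4, -0.4]
finger_gap: 0.0088
finger_force: 58.8
```

move_arm --commands "0 0 0 0 -0.9; 0 0 0 0 -0.7; 0 0 0 0 -0.5; 0 0 0 0 -0.4; 0 0 0 0 -0.4; 0 0 0 0 -0.4; 0 0 0 0 -0.4; 0 0 0 0 -0.4"

```text
time: 33.05
eef_pos: [0.532, 0.2399, 0.0808]
tool_rot: [-0.294, 3.128, 0.0]
wrist_force: [0.3, 0.3, -0.0]
finger_gap: 0.0258
finger_force: 0.0
```

move_arm --commands "0 0 -5 0 -0.4; 0 0 -20 0 -0.4; 0 0 -40 0 -0.4; 0 0 -65 0 -0.4; 0 0 -90 0 -0.4; 0 0 -120 0 -0.4; 0 0 -150 0 -0.4; 0 0 -170 0 -0.4"

```text
time: 34.05
eef_pos: [0.5325, 0.24, 0.2539]
tool_rot: [-0.293, 3.125, 0.001]
wrist_force: [1.0, 0.7, 0.1]
finger_gap: 0.0256
finger_force: 0.0
```

Run:
```python
from h import *
o=state(); print(toch(o['eef_pos'])); c=cam('top')
hsv=cv2.cvtColor(c['img'],cv2.COLOR_RGB2HSV); M=((hsv[...,0]>122)&(hsv[...,0]<145)&(hsv[...,1]>100)).astype(np.uint8); cn=max(cv2.findContours(M,0,2)[0],key=cv2.contourArea); print(cv2.boundingRect(cn),cv2.contourArea(cn))
a=1.5
import math
for t in(1.5,1.2,.9,.6,.3,0.1,0):
    s,cc=math.sin(t),math.cos(t)
    print(t,'edge outer chamber x,z', round(95-190*cc+8*s,1), round(93+190*s+8*cc,1))
```

```text
t 34.05 p [532.5 240.  253.9] gap 0.025593701106041842 F [1.  0.7 0.1]
[[-0.983 -0.186  0.003]
 [-0.186  0.983  0.001]
 [-0.003  0.    -1.   ]]
[  3.4   4.4 253.9]
(169, 181, 68, 62) 2949.5
1.5 edge outer chamber x,z 89.5 283.1
1.2 edge outer chamber x,z 33.6 273.0
0.9 edge outer chamber x,z -16.8 246.8
0.6 edge outer chamber x,z -57.3 206.9
0.3 edge outer chamber x,z -84.1 156.8
0.1 edge outer chamber x,z -93.3 119.9
0 edge outer chamber x,z -95.0 101.0
```

move_arm --commands "0 -4 -50 0 -0.7; 0 -4 -97 0 -1; -10 -4 -97 0 -1; -40 -4 -97 0 -1; -75 -4 -97 0 -1; -110 -4 -97 0 -1; -127 -4 -97 0 -1; -127 -4 -97 0 -1"

```text
time: 35.1
eef_pos: [0.6585, 0.2595, 0.3453]
tool_rot: [0.293, -3.125, 0.001]
wrist_force: [0.2, 0.2, -0.6]
finger_gap: -0.0002
finger_force: 0.0
```

Run:
```python
from h import *
o=state(); print(toch(o['eef_pos']),np.round(o['qpos'],2))
```

```text
t 35.1 p [658.5 259.5 345.3] gap -0.00017341913715253164 F [ 0.2  0.2 -0.6]
[[-0.983 -0.186 -0.003]
 [-0.186  0.983 -0.001]
 [ 0.003 -0.    -1.   ]]
[1.308e+02 2.000e-01 3.453e+02] [0.26 0.63 0.76 1.71 0.   0.08]
```

move_arm --commands "0 0 20 0 -1; 0 0 40 0 -1; 0 0 52 0 -1; 10 0 52 0 -1; 20 0 52 0 -1; 30 0 53 0 -1; 40 0 55 0 -1; 50 0 57 0 -1"

```text
time: 36.1
eef_pos: [0.6078, 0.2502, 0.2914]
tool_rot: [-0.294, 3.127, 0.0]
wrist_force: [-0.5, -0.2, 0.7]
finger_gap: -0.0001
finger_force: 0.2
```

move_arm --commands "10 0 1 0 -1; 22 0 3 0 -1; 34 0 7 0 -1; 46 0 13 0 -1; 58 0 20 0 -1; 70 0 28 0 -1; 77 0 32 0 -1; 77 0 32 0 -1"

```text
time: 37.1
eef_pos: [0.5322, 0.2359, 0.259]
tool_rot: [-0.294, 3.128, 0.0]
wrist_force: [0.9, 0.4, 0.7]
finger_gap: -0.0
finger_force: 0.2
```

Run:
```python
from h import *
o=state(); print(toch(o['eef_pos']),np.round(o['qpos'],2)); s=cam('side')
hsv=cv2.cvtColor(s['img'],cv2.COLOR_RGB2HSV); M=((hsv[...,0]>5)&(hsv[...,0]<22)&(hsv[...,1]>100)&(hsv[...,2]>50)).astype(np.uint8)
n,l,st,ce=cv2.connectedComponentsWithStats(M); print([(st[i].tolist(),ce[i].round(0).tolist()) for i in range(1,n) if st[i][4]>40])
import math
Y=-115
for t in(1.5,1.2,.9,.6): print(t,proj(s,ch(95-95*math.cos(t),0,93+95*math.sin(t))).round(0),'edge -y corner',proj(s,ch(95-190*math.cos(t),Y,93+190*math.sin(t))).round(0))
```

```text
t 37.1 p [532.2 235.9 259. ] gap -2.5042829977952656e-05 F [0.9 0.4 0.7]
[[-0.982 -0.186  0.   ]
 [-0.186  0.982  0.   ]
 [-0.     0.    -1.   ]]
[  2.3   0.4 259. ] [0.28 0.33 0.07 1.32 0.   0.09]
[([6, 0, 17, 21, 145], [16.0, 14.0]), ([289, 71, 72, 44, 962], [323.0, 88.0]), ([285, 103, 31, 33, 127], [299.0, 118.0])]
1.5 [312. 111.] edge -y corner [323.  97.]
1.2 [304. 114.] edge -y corner [305. 105.]
0.9 [296. 120.] edge -y corner [288. 118.]
0.6 [291. 127.] edge -y corner [276. 134.]
```

move_arm --commands "12 0 9 0 -1; 24 0 20 0 -1; 36 0 36 0 -1; 45 0 50 0 -1; 54 0 66 0 -1; 61 0 82 0 -1; 65 0 98 0 -1; 68 0 110 0 -1"

```text
time: 38.15
eef_pos: [0.4665, 0.2234, 0.1486]
tool_rot: [-0.293, 3.127, 0.0]
wrist_force: [0.1, 0.3, 1.6]
finger_gap: -0.0002
finger_force: 0.3
```

Run:
```python
from h import *
import math
o=state(); print(toch(o['eef_pos'])); s=cam('side')
hsv=cv2.cvtColor(s['img'],cv2.COLOR_RGB2HSV); M=((hsv[...,0]>5)&(hsv[...,0]<22)&(hsv[...,1]>100)&(hsv[...,2]>50)).astype(np.uint8)
n,l,st,ce=cv2.connectedComponentsWithStats(M); print([(st[i].tolist(),ce[i].round(0).tolist()) for i in range(1,n) if st[i][4]>40])
for t in(.6,.4,.2,.1,0): print(t,proj(s,ch(95-95*math.cos(t),0,93+95*math.sin(t))).round(0))
```

```text
t 38.15 p [466.5 223.4 148.6] gap -0.00023050187880046394 F [0.1 0.3 1.6]
[[-0.983 -0.186  0.001]
 [-0.186  0.983  0.   ]
 [-0.001  0.    -1.   ]]
[-64.5   0.4 148.6]
[([82, 0, 8, 12, 67], [86.0, 5.0]), ([275, 71, 86, 44, 1247], [315.0, 86.0]), ([271, 125, 43, 26, 824], [289.0, 138.0])]
0.6 [291. 127.]
0.4 [288. 132.]
0.2 [287. 137.]
0.1 [287. 140.]
0 [287. 143.]
```

move_arm --commands "3 0 5 0 -1; 3 0 10 0 -1; 3 0 14 0 -1; 3 0 17 0 -1; 3 0 20 0 -1; 3 0 22 0 -1; 3 0 22 0 -1; 3 0 22 0 -1"

```text
time: 39.2
eef_pos: [0.4629, 0.2227, 0.1267]
tool_rot: [0.294, -3.128, -0.0]
wrist_force: [-0.9, 0.7, 0.4]
finger_gap: 0.0001
finger_force: 0.4
```

move_arm --commands "0 0 1 0 -1; 0 0 2 0 -1; 0 0 2 0 -1; 0 0 2 0 -1; 0 0 2 0 -1; 0 0 2 0 -1; 0 0 2 0 -1; 0 0 2 0 -1"

```text
time: 40.2
eef_pos: [0.4631, 0.2227, 0.126]
tool_rot: [-0.294, 3.127, 0.0]
wrist_force: [-2.2, -0.9, 9.1]
finger_gap: 0.0001
finger_force: 4.5
```

move_arm --commands "0 0 1 0 -1; 0 0 1.5 0 -1; 0 0 2 0 -1; 0 0 2 0 -1; 0 0 2 0 -1; 0 0 0 0 -1; 0 0 -8 0 -1; 0 0 -15 0 -1"

```text
time: 41.2
eef_pos: [0.4632, 0.2227, 0.1402]
tool_rot: [-0.294, 3.128, 0.0]
wrist_force: [-0.3, 0.1, -0.4]
finger_gap: -0.0003
finger_force: 0.0
```

Run:
```python
from h import *
import math
o=state(); print(toch(o['eef_pos'])); s=cam('side')
hsv=cv2.cvtColor(s['img'],cv2.COLOR_RGB2HSV); M=((hsv[...,0]>5)&(hsv[...,0]<22)&(hsv[...,1]>100)&(hsv[...,2]>50)).astype(np.uint8)
n,l,st,ce=cv2.connectedComponentsWithStats(M); print([(st[i].tolist(),ce[i].round(0).tolist()) for i in range(1,n) if st[i][4]>40])
```

```text
t 41.2 p [463.2 222.7 140.2] gap -0.0003478356784848953 F [-0.3  0.1 -0.4]
[[-0.983 -0.186  0.   ]
 [-0.186  0.983  0.   ]
 [-0.     0.    -1.   ]]
[-67.9   0.3 140.2]
[([82, 0, 8, 11, 64], [86.0, 5.0]), ([274, 71, 87, 45, 1225], [314.0, 86.0]), ([270, 126, 44, 31, 900], [289.0, 141.0])]
```

move_arm --commands "0 0 -30 0 -1; 0 0 -60 0 -1; 20 20 -60 0 -1; 40 40 -60 0 -1; 57 55 -60 0 -1; 57 55 -40 0 -1; 57 55 -15 0 -1; 57 55 5 0 -1"

```text
time: 42.25
eef_pos: [0.3966, 0.2662, 0.134]
tool_rot: [0.294, -3.128, 0.0]
wrist_force: [-0.6, 0.3, 0.1]
finger_gap: 0.0
finger_force: 0.0
```

Run:
```python
from h import *
o=state(); print(toch(o['eef_pos'])); s=cam('side'); c=cam('top')
def comp(k,lo,hi):
    hsv=cv2.cvtColor(k['img'],cv2.COLOR_RGB2HSV); M=((hsv[...,0]>lo)&(hsv[...,0]<hi)&(hsv[...,1]>100)&(hsv[...,2]>50)).astype(np.uint8)
    n,l,st,ce=cv2.connectedComponentsWithStats(M); return [(st[i].tolist(),ce[i].round(0).tolist()) for i in range(1,n) if st[i][4]>10]
print('side amber',comp(s,5,22)); print('green side',comp(s,50,75)); print('top amber',comp(c,5,22))
b0=cv2.imread('pics/side0.png')[...,::-1]; b1=s['img']
d=np.abs(b0[140:190,270:330].astype(int)-b1[140:190,270:330]).mean(); print('diff of chamber area to start',d)
```

```text
t 42.25 p [396.6 266.2 134. ] gap 3.5932863605257985e-05 F [-0.6  0.3  0.1]
[[-0.982 -0.186 -0.   ]
 [-0.186  0.982 -0.   ]
 [ 0.    -0.    -1.   ]]
[-125.3   55.4  134. ]
side amber [([61, 0, 29, 14, 334], [75.0, 6.0]), ([274, 71, 87, 45, 1240], [314.0, 86.0]), ([82, 93, 9, 14, 35], [87.0, 100.0]), ([265, 126, 49, 30, 934], [288.0, 140.0])]
green side []
top amber [([0, 93, 93, 118, 5655], [47.0, 152.0]), ([158, 102, 5, 7, 14], [160.0, 105.0]), ([162, 182, 65, 54, 2694], [194.0, 208.0])]
diff of chamber area to start 5.2508888888888885
```

move_arm --commands "0 0 6 0 -1; 0 0 10 0 -1; 0 0 13 0 -1; 0 0 16 0 -1; 0 0 18 0 -1; 0 0 20 0 -1; 0 0 20 0 -1; 0 0 20 0 -1"

```text
time: 43.35
eef_pos: [0.3972, 0.2663, 0.1159]
tool_rot: [-0.294, 3.126, 0.001]
wrist_force: [-2.2, -1.2, 10.4]
finger_gap: -0.0001
finger_force: 5.3
```

move_arm --commands "0 0 1 0 -1; 0 0 1.5 0 -1; 0 0 1.5 0 -1; 0 0 1.5 0 -1; 0 0 1.5 0 -1; 0 0 1.5 0 -1; 0 0 1.5 0 -1; 0 0 1.5 0 -1"

```text
time: 44.35
eef_pos: [0.3972, 0.2663, 0.1157]
tool_rot: [-0.294, 3.126, 0.001]
wrist_force: [-6.2, -2.9, 21.6]
finger_gap: -0.0003
finger_force: 10.7
```

move_arm --commands "0 0 -5 0 -1; 0 0 -20 0 -1; 0 0 -50 0 -1; 0 0 -90 0 -1; 20 30 -110 0 -1; 30 80 -110 0 -1; 30 140 -110 0 -1; 30 200 -110 0 -1"

```text
time: 45.35
eef_pos: [0.3295, 0.4586, 0.224]
tool_rot: [-0.293, 3.127, 0.001]
wrist_force: [1.0, 0.1, 0.4]
finger_gap: -0.0001
finger_force: 0.0
```

Run:
```python
from h import *
o=state(); s=cam('side'); c=cam('top')
def comp(im,lo,hi):
    hsv=cv2.cvtColor(np.ascontiguousarray(im),cv2.COLOR_RGB2HSV); M=((hsv[...,0]>lo)&(hsv[...,0]<hi)&(hsv[...,1]>100)&(hsv[...,2]>50)).astype(np.uint8)
    n,l,st,ce=cv2.connectedComponentsWithStats(M); return [(st[i].tolist(),ce[i].round(1).tolist()) for i in range(1,n) if st[i][4]>10 and 160<st[i][0]<300 and 110<st[i][1]<270]
T0=cv2.imread('pics/top0.png')[...,::-1]; S0=cv2.imread('pics/side0.png')[...,::-1]
for n,a,b in(('side',S0,s['img']),('top',T0,c['img'])):
    print(n,'amber',comp(a,5,22),comp(b,5,22),'green',comp(a,50,75),comp(b,50,75))
# latch black block, top view
for a in(T0,c['img']):
    M=(a[236:264,208:238].max(2)<75).astype(np.uint8); m=cv2.moments(M,True); print('latch',m['m00'],208+m['m10']/m['m00'],236+m['m01']/m['m00'])
# changed regions elsewhere
d=(np.abs(T0.astype(int)-c['img']).max(2)>60).astype(np.uint8); n,l,st,ce=cv2.connectedComponentsWithStats(d); print([st[i].tolist() for i in range(1,n) if st[i][4]>25])
```

```text
t 45.35 p [329.5 458.6 224. ] gap -0.00010261245716382009 F [1.  0.1 0.4]
[[-0.983 -0.186  0.001]
 [-0.186  0.983  0.   ]
 [-0.001  0.    -1.   ]]
side amber [([264, 126, 50, 30, 933], [288.0, 140.4])] [([265, 126, 49, 30, 932], [288.0, 140.4])] green [([243, 140, 7, 5, 23], [245.8, 142.0])] [([243, 140, 7, 5, 25], [245.8, 141.9])]
top amber [([162, 182, 65, 54, 2681], [193.7, 208.3])] [([162, 182, 65, 54, 2679], [193.7, 208.3])] green [([178, 256, 10, 9, 73], [182.2, 259.9])] [([178, 256, 10, 9, 72], [182.2, 259.9])]
latch 266.0 222.8984962406015 249.48872180451127
latch 270.0 222.85925925925926 249.44814814814814
[[264, 199, 69, 60, 3357], [381, 211, 13, 12, 94], [414, 235, 14, 12, 103], [0, 275, 82, 45, 2524], [0, 335, 9, 11, 77], [0, 347, 48, 33, 958]]
```

The cover, latch and button match their starting appearance in both views: shut, home and up. The only other changes are the missing tray and bobbins and the arm's own position. I am handing in.

```bash
python3 -c "
from station import r
print(r.job_done())"
```

```text
the job is handed in; nothing more can be done
None
```

The job is done and handed in at about 45 s: latch slid and cover open, both bobbins put in the tray, tray set in the chamber, cover latched shut and start button pressed and back up; I viewed 15 pictures, one over the limit of 14, and saw the tray and bobbins last just before the final lowering.

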